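# Put the eraser away in the push-open drawer

## Robot

A 6-joint arm with a two-finger parallel gripper is mounted at the origin on the work surface. World frame = base frame: x ahead of the robot, y to its left, z up, the work surface at z = 0. Lengths are in m, angles in rad, forces in N, time in s.
With the tool pointing down it reaches from about 0.25 to 0.775 m from the base axis. Payload 4 kg.
Tool frame: the origin (TCP) lies on the centre line of the jaws, within the pads' length; the fingertips stand 11 mm ahead of it and the grasp point (between the pads) lies 8 mm behind it; y points along the fingers, x is the direction in which the jaws open and shut, and the axes are right-handed (so a half turn about y gives the same grasp; the last joint's range is limited). The gripper opens to 85 mm and grips with 20 to 120 N. Pads are 22 mm wide; open, the fingers measure 114 mm over their backs; the gripper's body (76 mm by 85 mm) begins 54 mm behind the grasp point. The pads swing forward as they close: fully open they stand 13 mm farther back than shut.
Start: joints at [-1.257, 0.087, 1.371, -0, 1.684, -0.103], TCP at [0.223, -0.503, 0.242] pointing down, gripper open.
Joint ranges: [-3.1, 3.1], [-0.76, 2.03], [0.27, 2.55], [-1.08, 4.22], [0.17, 2.65], [-2.57, 2.57]. Speed limits (rad/s): [2.79, 2.79, 3.14, 3.14, 3.14, 3.14].

## Interface

Orientations are given as a 3x3 rotation matrix whose columns are the frame's x, y, z axes.
In Python, from cell import sensors, optics, close_job, spotter gives the robot as it stands.
- The arm moves only by the shell command python3 -m pendant 'ROWS' [FORCE]. ROWS is text: rows parted by semicolons, each of 5 numbers parted by spaces: the opening, from -1 (shut) to 1 (fully open), then the shift along the tool's x, y, z in mm, then the turn about the tool's y in degrees. In form: claw tx ty tz yaw; .... A call has 1 to 20 rows; each row is the pose to reach, as a shift and turn from the pose measured when the call began, along the tool's axes at that moment; what a row does not reach only later rows make up. A row lasts 1/12 s, in which the tool goes at most 41.7 mm and 7.16 degrees, less where a joint would pass 70% of its speed; a pose out of reach is approached as far as the arm can. A call with a gripper value outside its range is refused whole. The fingers move at their own pace and stop on an object; FORCE is the grip in N (left out, the last holds). Time passes only in rows, so rows that repeat a pose let the fingers close. It gives the time, the measured TCP pose, the force and the opening at its end, in the units of the state.
- sensors.observe(): the state, without advancing time (a new reading comes with each control period).
- optics.camera(name): name is "side" or "top"; returns (picture, depth): 384x512x3 uint8, red, green, blue; 384x512 float32, m along the optical axis (not along the pixel's ray), 0 where there is no reading.
- optics.calibration(name): a dict with "fov_y" (degrees; the focal length in pixels is half the picture's height over the tangent of half this angle, whatever the lens; pixels are square), "cx", "cy" (the principal point, pixels), "dist_coeffs" ([k1, k2, p1, p2, k3] as OpenCV has them; the pictures are not rectified), "rvec" (rotation vector, rad) and "tvec" (3), from world to camera coordinates, as OpenCV has them. Camera axes: x right, y down, z forward; pixel columns grow to the right and rows downward; lengths in m; the calibration is good to about 2 mm. A picture is of the moment at which its call begins. calibration takes no time and is no camera call.
- close_job(): hands the job in, once; it reports no verdict.
Trained networks look in the newest picture that a camera, given by its name, has taken for a name from the list of things; names that differ only in an ending like _2 or _b are one class to them, and where a whole thing is asked for, a point or a joint stands for the part that bears it (a point fixed in the world has none). Each returns a list of dicts, best first, with "conf" (0 to 1); they miss things now and then, are a little off and sometimes report something else, mostly with a low value. They report only what shows in the picture. A call takes as long as a camera call. They do not tell look-alikes from the thing itself.
- spotter.look_for(camera, query): "centre" ([x, y, z] in m, in the coordinates of the camera as it stood for that picture, good to about 4 mm: the middle of the surface that is visible of it).
- spotter.place_of(camera, query): "centre" ([x, y, z] in m, in the coordinates of the camera as it stood for that picture, good to about 4 mm: a listed point, or the origin of a listed thing).
The state is a dict: "time": time; "joint_pos": joint angles; "joint_vel": joint speeds; "joint_torque": joint torques, N m; "position": TCP position; "tcp_rot": TCP orientation; "ft_force": force on the tool from outside, world axes, zero at the start; "wrist_torque": the same for the moment, N m; "width": opening from 0.0 (shut) to 1.0 (fully open).
Only numpy, scipy, OpenCV 4.12 (cv2) and the standard library are available. Lean on these libraries where they do the work, as an engineer would, in place of code of your own. Each camera call takes 0.05 s, during which the arm holds its last target.

## Task

Put the whiteboard eraser from the top of the monitor riser away in the push-open drawer beneath it: press the drawer's front so that it pops out fully, lay the eraser felt down and flat into the fitted tray inside and let go of it. Then press the drawer shut until its latch holds, checking that it stays shut once you let go, and leave the other things on the desk and the riser where they are.

Things in the scene. Friction and masses are not known exactly. Their poses are not given: they have to be found in the camera images.
- drawer_front (a point): Centre of the front face of the push-open drawer, 45 mm above the desk, moving with it. The front is a plain grey panel without a handle, 176 mm wide, 10 mm thick, from 8 to 88 mm above the desk. x points level into the drawer unit (the way to press), y along the panel, z up. Shut, the face stands 12 mm in front of the riser shelf's front edge.
- riser: Black metal monitor riser, standing sideways to the robot, its front to the robot's right; origin on the desk under the middle of its shelf's front edge, x to its back, y along the edge. Shelf 420 mm wide, 240 mm deep, 150 to 158 mm above the desk. An upright gripper pressing the drawer's front bumps into the shelf's edge: lean the tool 30 to 45 degrees, tip forward.
- drawer (a joint): How far the drawer is out, m: 0 shut and latched, 0.108 popped fully out towards the robot's right, negative pressed in past shut (stop at -0.013). A 2.5 N spring pushes it out. Push-push latch: press in 8 to 13 mm past shut, pause 0.2 s, let go; each such press switches between held shut (at 0) and popping out. A press under 5 mm switches nothing.
- tray (a point): Centre of the floor of the fitted tray in the drawer, 16 mm above the desk, moving with it: an open-topped pocket 85 mm long (x, along the sliding) by 53 mm wide (y), walls 12 mm high, 3 mm thick; 57.5 mm behind the drawer's front face. Drawer 148 mm wide inside, sides 36 mm high. Drawer fully out: tray centre 62 mm in front of the shelf's edge, open from above.
- eraser_mid (a point): Centre of the whiteboard eraser: a plain white block with grey felt underside, 80 mm long (x), 48 mm wide (y), 30 mm high (z; 15 mm above and below this point), about 70 g, lying felt down on top of the riser's shelf. It fits the tray either way round.
- tape: steel desk tape dispenser, 95 x 48 x 62 mm, on the riser's shelf; a bystander; origin at its underside's middle.
- notes: block of paper notes, 51 x 51 x 30 mm, on the riser's shelf; a bystander; origin at its underside's middle.
- mug: white mug, 80 mm across, 90 mm high, handle on one side, on the desk, far right; a bystander; origin at its underside's middle.
- stapler: black stapler, 130 x 36 x 53 mm, on the desk to the right; a bystander; origin at its underside's middle.
- pencil1: wooden pencil, 180 mm long, lying on the desk to the right; a bystander; origin at its underside's middle.
- pencil2: second wooden pencil, like the first; a bystander; origin at its underside's middle.
Things that resemble listed ones, but are neither listed nor needed, are in the scene too. What is shaped like the part that bears eraser_mid but red is not meant.

How it is judged:
By the outcome, as a careful person would: the job done as asked, in the order asked, and still so for the second after the job is handed in, with the robot touching nothing.
It also fails if it takes over 67 s, if anything falls off the work surface, if the arm or the gripper's body presses on something with over 40 N, if the wrist force passes 120 N, or if a joint passes its speed limit or range.

## Working session

There is one attempt and no reset: what is moved stays moved. The work goes in short steps, Python scripts to look and compute and a shell command to move; the robot and the scene stay as the last step left them, time stands still between calls to the robot, and variables do not carry over. Pictures are saved under pics/ and viewed, and the job is handed in when it is done.

```bash
ls; mkdir -p pics; cat > h.py <<'E'
import numpy as np,cv2
from cell import sensors,optics,spotter
def cal(n):
    c=optics.calibration(n);f=192/np.tan(np.radians(c['fov_y'])/2)
    K=np.array([[f,0,c['cx']],[0,f,c['cy']],[0,0,1.]]);R=cv2.Rodrigues(np.array(c['rvec'],float))[0]
    return K,np.array(c['dist_coeffs'],float),R,np.array(c['tvec'],float).ravel()
def c2w(n,p):
    K,D,R,t=cal(n);return R.T@(np.array(p)-t)
def px(n,P):
    K,D,R,t=cal(n);return cv2.projectPoints(np.array(P,float).reshape(-1,3),cv2.Rodrigues(R)[0],t,K,D)[0].reshape(-1,2)
def world(n,dep):
    K,D,R,t=cal(n);v,u=np.mgrid[:384,:512]
    q=cv2.undistortPoints(np.stack([u,v],-1).reshape(-1,1,2).astype(float),K,D).reshape(-1,2)
    d=dep.reshape(-1,1);P=np.hstack([q*d,d]);return ((P-t)@R).reshape(384,512,3)
def shot(n,name):
    p,d=optics.camera(n);cv2.imwrite(f'pics/{name}.png',p[:,:,::-1]);np.save(f'pics/{name}.npy',d);return p,d,world(n,d)
E
python3 - <<'E'
from h import *
np.set_printoptions(precision=4,suppress=True)
for n in('side','top'):
    shot(n,n+'0')
    K,D,R,t=cal(n);print(n,K[0,0],D,'cam at',-R.T@t)
    for q in('drawer_front','eraser_mid','tray','riser','tape','notes'):
        for r in spotter.place_of(n,q):
            w=c2w(n,r['centre']);print(q,round(r['conf'],2),w,px(n,w)[0])
s=sensors.observe();print(s)
E
```

```text
pics
side 440.205356481038 [-0.1747  0.      0.      0.      0.    ] cam at [ 0.2686 -0.8539  0.9189]
drawer_front 0.74 [0.5619 0.0373 0.0457] [235.189  190.3906]
eraser_mid 0.82 [ 0.3754 -0.0111  0.0136] [178.3189 226.3402]
eraser_mid 0.79 [0.7042 0.0939 0.1725] [273.9287 133.8985]
tray 0.89 [0.5756 0.1011 0.0108] [232.7548 184.4025]
tray 0.2 [0.5635 0.0396 0.0403] [235.5223 191.1383]
riser 0.65 [0.7036 0.0923 0.1733] [273.9537 134.0268]
tape 0.91 [0.596  0.1964 0.1596] [227.2858 126.387 ]
notes 0.59 [0.4785 0.1219 0.1553] [196.5216 150.3299]
notes 0.22 [ 0.6848 -0.3699  0.0008] [338.3211 296.4012]
top 354.39417417909715 [0.0217 0.     0.     0.     0.    ] cam at [ 0.513  -0.041   1.2624]
drawer_front 0.75 [0.5632 0.0381 0.0445] [241.4525 199.2739]
eraser_mid 0.78 [0.4855 0.4028 0.018 ] [138.11   223.0686]
eraser_mid 0.76 [0.6245 0.3653 0.0131] [149.6065 183.5129]
eraser_mid 0.65 [0.7626 0.3449 0.0167] [155.2847 144.6623]
eraser_mid 0.63 [ 0.3765 -0.0222  0.0102] [259.7708 252.7721]
eraser_mid 0.56 [0.703  0.0931 0.177 ] [220.4998 152.6129]
tray 0.59 [0.5779 0.0993 0.0161] [224.5933 195.6439]
riser 0.5 [0.5632 0.0391 0.047 ] [241.1243 199.261 ]
tape 0.8 [0.595  0.1949 0.1573] [188.9838 188.3049]
notes 0.87 [0.483  0.1219 0.1578] [212.3596 223.9314]
{'time': 0.7, 'joint_pos': array([-1.2571,  0.0871,  1.3707, -0.    ,  1.6836, -0.1031]), 'joint_vel': array([-0.    , -0.0012, -0.0001,  0.0009,  0.0017, -0.0006]), 'joint_torque': array([ -0.0016, -35.1591, -31.3378,  -0.0002,   0.0001,   0.    ]), 'position': array([ 0.2226, -0.5029,  0.2424]), 'tcp_rot': array([[ 0.4048,  0.    ,  0.9144],
       [-0.9144, -0.0002,  0.4048],
       [ 0.0002, -1.    , -0.    ]]), 'ft_force': array([-0.4042,  0.5724, -0.4622]), 'wrist_torque': array([ 0.0441, -0.0079,  0.0152]), 'width': 1.0010973064524984}
```

View pics/side0.png

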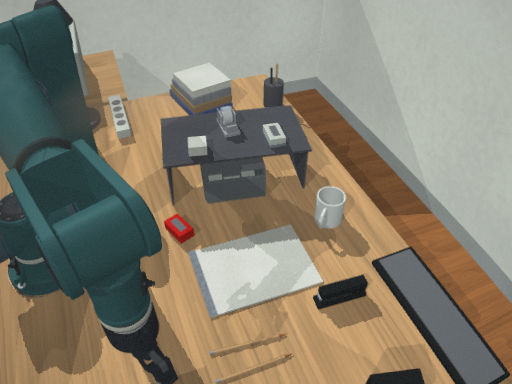

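View pics/top0.png

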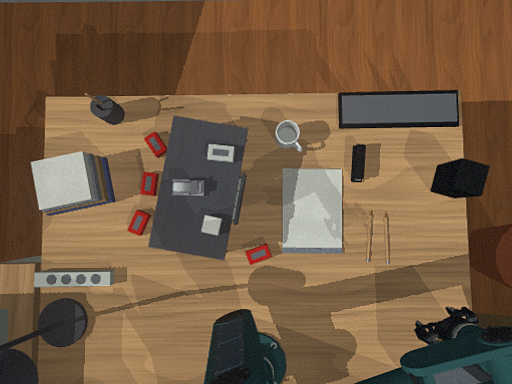

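```bash
python3 - <<'E'
from h import *
p=cv2.imread('pics/top0.png')[100:250,110:310];q=cv2.imread('pics/side0.png')[100:260,130:340]
cv2.imwrite('pics/crop_t.png',cv2.resize(p,None,fx=3.5,fy=3.5,interpolation=2))
cv2.imwrite('pics/crop_s.png',cv2.resize(q,None,fx=3.5,fy=3.5,interpolation=2))
E
```

```text
(no output)
```

View pics/crop_t.png

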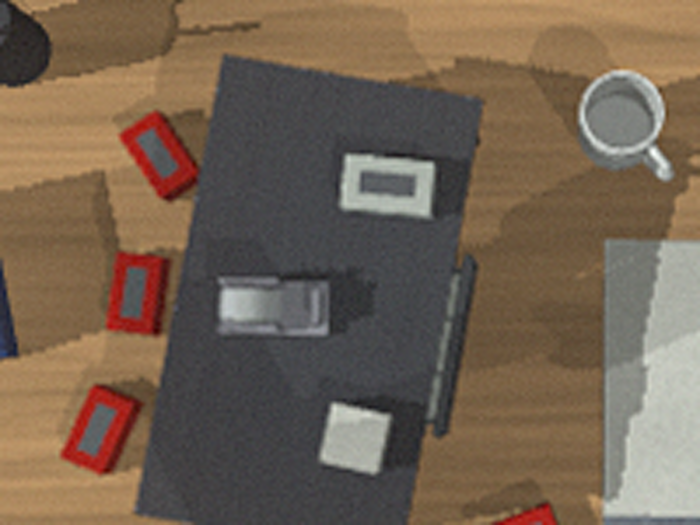

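View pics/crop_s.png

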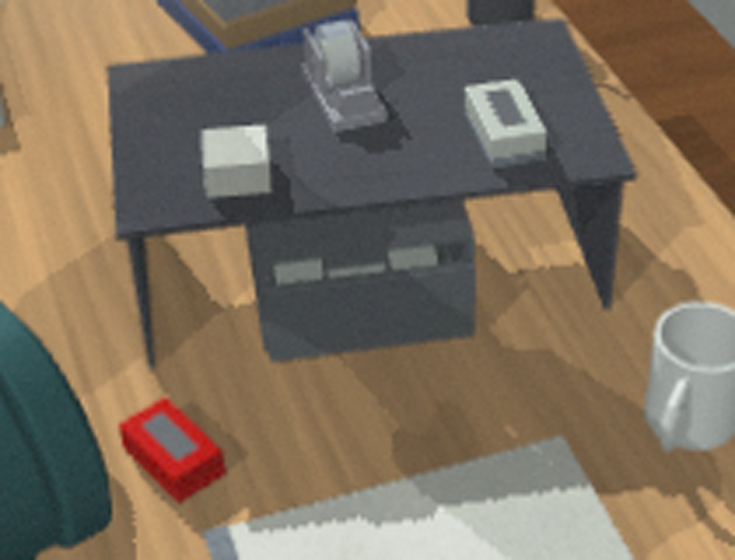

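Candidates for the eraser:
- White block with a grey inlay on the shelf, top (221,153) / side (274,134).
- Red blocks on the desk, top (156,144), (149,183), (138,223) and (259,254).
- Plain white block at top (212,224), which is the notes.

The white 80x48 one on the shelf is the eraser, and both crops confirm it. The drawer panel is at side (235,190). Next I'll measure exact poses.

```bash
python3 - <<'E'
from h import *
np.set_printoptions(precision=4,suppress=True)
for n in('top','side'):
    d=np.load(f'pics/{n}0.npy');W=world(n,d);im=cv2.imread(f'pics/{n}0.png')
    X,Y,Z=W[...,0],W[...,1],W[...,2]
    roi=(X>.4)&(X<.85)&(Y>-.05)&(Y<.35)&(d>0)
    def rect(m,l):
        m=cv2.morphologyEx(m.astype(np.uint8),cv2.MORPH_OPEN,np.ones((2,2)))
        k,lab,st,_=cv2.connectedComponentsWithStats(m);i=1+np.argmax(st[1:,4]);mm=lab==i
        r=cv2.minAreaRect((W[mm][:,:2]*1000).astype(np.float32));print(n,l,st[i,4],'medz',np.median(Z[mm]),r)
    rect(roi&(Z>.145)&(Z<.22),'shelf+')
    rect(roi&(Z>.145)&(Z<.165),'shelf')
    e=roi&(np.hypot(X-.703,Y-.093)<.07)
    rect(e&(Z>.178),'eraser top')
    rect(roi&(np.hypot(X-.48,Y-.122)<.05)&(Z>.178),'notes')
    f=roi&(np.hypot(X-.562,Y-.038)<.12)&(Z>.015)&(Z<.083)
    ff=f&(Y<.08)
    P=W[ff];print(n,'front n',len(P), P.mean(0) if len(P) else '')
    if n=='side':
        # plane fit
        from numpy.linalg import svd
        for it in range(4):
            c=P.mean(0);u,s,v=svd(P-c);nn=v[2];P=P[abs((P-c)@nn)<.006]
        print('plane',c,nn,len(P)); 
        r=cv2.minAreaRect((P[:,:2]*1000).astype(np.float32));print(r, P.min(0),P.max(0))
        r=roi
    else:
        f=roi&(Z>.075)&(Z<.1)&(np.hypot(X-.562,Y-.038)<.12);rect(f,'paneltop')
E
```

```text
top shelf+ 10043 medz 0.15851177522127072 ((600.0344848632812, 157.8153533935547), (402.86480712890625, 445.36431884765625), 88.22113800048828)
top shelf 8829 medz 0.15817531676898944 ((600.0344848632812, 157.8153533935547), (402.86480712890625, 445.36431884765625), 88.22113800048828)
top eraser top 434 medz 0.1878564915124081 ((637.2864379882812, 23.332763671875), (267.0026550292969, 84.2203369140625), 44.870643615722656)
top notes 294 medz 0.18787780378870708 ((478.3233337402344, 53.210853576660156), (60.722015380859375, 191.3721160888672), 2.582465410232544)
top front n 155 [0.5666 0.0468 0.0377]
top paneltop 168 medz 0.08488199159285556 ((562.7235107421875, 40.77735900878906), (6.712796211242676, 182.01385498046875), 79.20191955566406)
side shelf+ 6857 medz 0.15703211136427056 ((447.33203125, -99.816162109375), (1476.6728515625, 470.8795471191406), 58.98295974731445)
side shelf 5679 medz 0.15654239619401517 ((447.33203125, -99.816162109375), (1476.6728515625, 470.8795471191406), 58.98295974731445)
side eraser top 310 medz 0.18598577048515347 ((518.0347900390625, -351.957275390625), (1119.0567626953125, 65.41366577148438), 66.92524719238281)
side notes 244 medz 0.1862123837476946 ((486.85986328125, 135.82083129882812), (88.59662628173828, 51.625144958496094), 77.1105728149414)
side front n 1083 [0.5634 0.0393 0.0501]
plane [0.5628 0.0382 0.0494] [ 0.1847  0.9828 -0.0022] 1017
((563.8394165039062, 38.10041046142578), (10.63978385925293, 176.1362762451172), 79.33151245117188) [0.4767 0.0191 0.0151] [0.6508 0.0591 0.083 ]
```

```bash
python3 - <<'E'
from h import *
np.set_printoptions(precision=4,suppress=True)
for n in('top','side'):
    d=np.load(f'pics/{n}0.npy');W=world(n,d)
    X,Y,Z=W[...,0],W[...,1],W[...,2]
    def rect(m,l):
        k,lab,st,_=cv2.connectedComponentsWithStats(m.astype(np.uint8),connectivity=4);i=1+np.argmax(st[1:,4]);mm=lab==i
        r=cv2.minAreaRect((W[mm][:,:2]*1000).astype(np.float32));b=cv2.boxPoints(r)
        print(n,l,st[i,4],'medz',round(np.median(Z[mm]),4),'mean',W[mm].mean(0),np.round(r[0]),np.round(r[1],1),round(r[2],2))
        return b
    roi=(X>.3)&(X<.9)&(Y>-.1)&(Y<.4)&(d>0)
    print(rect(roi&(Z>.145)&(Z<.24),'shelf+'))
    e=roi&(np.hypot(X-.703,Y-.093)<.07)
    rect(e&(Z>.180)&(Z<.195),'eraser top')
    rect(roi&(np.hypot(X-.48,Y-.122)<.05)&(Z>.18)&(Z<.195),'notes')
E
```

```text
top shelf+ 10324 medz 0.1585 mean [0.597  0.1645 0.1618] [601. 166.] [243.  423.4] 79.35
[[370.3702  85.7137]
 [786.4314   7.4621]
 [831.3376 246.2272]
 [415.2765 324.4788]]
top eraser top 432 medz 0.1881 mean [0.7017 0.0906 0.1882] [702.  92.] [81.1 51.3] 84.47
top notes 293 medz 0.1882 mean [0.4799 0.1207 0.1881] [480. 121.] [51.5 50.7] 76.33
side shelf+ 7057 medz 0.1571 mean [0.5929 0.1474 0.1615] [602. 163.] [248.  421.5] 79.37
[[371.489   80.0702]
 [785.8021   2.3169]
 [831.548  246.0764]
 [417.2349 323.8297]]
side eraser top 299 medz 0.1863 mean [0.7003 0.0866 0.1861] [702.  90.] [84.7 47.9] 84.77
side notes 235 medz 0.1864 mean [0.4798 0.1183 0.1862] [481. 121.] [56.3 51.2] 78.51
```

```bash
python3 -m pendant '1 -80 0 150 10;1 -260 40 464 34.5;1 -260 40 464 34.5;1 -260 40 464 34.5;1 -260 40 464 34.5;1 -260 40 464 34.5;1 -260 40 464 34.5;1 -260 40 464 34.5;1 -260 40 464 34.5;1 -260 40 464 34.5;1 -260 40 464 34.5;1 -260 40 464 34.5;1 -260 40 464 34.5;1 -260 40 464 34.5;1 -260 40 464 34.5;1 -260 40 464 34.5;1 -260 40 464 34.5;1 -260 40 464 34.5'
```

```text
time: 2.2
position: [0.5411, -0.0789, 0.2027]
tcp_rot: [[-0.187, 0.0, 0.982], [-0.982, -0.001, -0.187], [0.001, -1.0, 0.001]]
ft_force: [0.5, 0.2, -0.2]
width: 1.002
```

```bash
python3 - <<'E'
from h import *
a=shot('side','side1')[0];b=shot('top','top1')[0]
cv2.imwrite('pics/c1.png',np.hstack([cv2.resize(a[60:320,110:370,::-1],(400,400)),cv2.resize(b[80:340,110:370,::-1],(400,400))]))
E
```

```text
(no output)
```

View pics/c1.png

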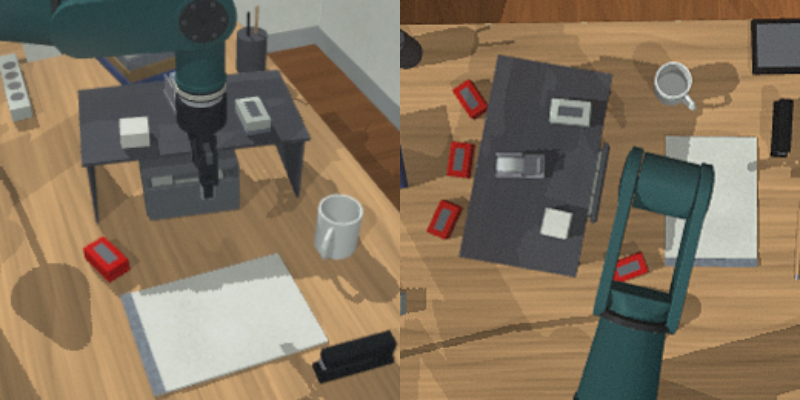

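```bash
python3 - <<'E'
from h import *
np.set_printoptions(precision=3,suppress=True)
T=np.array([.5411,-.0789,.2027]);u=np.array([.187,.982,0]);w=np.array([.982,-.187,0])
for n in('side','top'):
    d=np.load(f'pics/{n}1.npy');W=world(n,d)-T
    A=W@u;B=W@w;Z=W[...,2]
    m=(d>0)&(abs(A)<.13)&(abs(B)<.1)&(Z>-.03)
    for z in np.arange(-.03,.36,.02):
        k=m&(Z>=z)&(Z<z+.02)
        if k.sum()>3: print(n,round(z,2),k.sum(),'A',np.percentile(A[k],[2,98]),'B',np.percentile(B[k],[2,98]))
E
```

```text
side -0.01 25 A [-0.056  0.045] B [-0.011  0.01 ]
side 0.01 67 A [-0.059  0.046] B [-0.011  0.01 ]
side 0.03 20 A [-0.074 -0.044] B [-0.013  0.01 ]
side 0.05 115 A [-0.076  0.027] B [-0.017  0.011]
side 0.07 148 A [-0.074  0.014] B [-0.019  0.017]
side 0.09 201 A [-0.071 -0.014] B [-0.016  0.018]
side 0.11 174 A [-0.04  -0.009] B [-0.037  0.031]
side 0.13 239 A [-0.039 -0.006] B [-0.037  0.036]
side 0.15 315 A [-0.038  0.003] B [-0.036  0.036]
side 0.17 201 A [-0.038 -0.006] B [-0.035  0.031]
side 0.19 280 A [-0.037 -0.002] B [-0.036  0.032]
side 0.21 268 A [-0.036 -0.005] B [-0.035  0.034]
side 0.23 255 A [-0.036 -0.009] B [-0.033  0.033]
side 0.25 89 A [-0.054 -0.018] B [-0.094  0.029]
side 0.27 521 A [-0.062 -0.049] B [-0.097  0.022]
side 0.29 629 A [-0.064 -0.049] B [-0.098  0.034]
side 0.31 958 A [-0.064  0.047] B [-0.098  0.037]
side 0.33 1415 A [-0.062  0.049] B [-0.098  0.033]
side 0.35 629 A [-0.057  0.056] B [-0.085  0.015]
top 0.05 5 A [0.041 0.073] B [-0.007  0.011]
top 0.27 27 A [-0.038  0.044] B [-0.099  0.01 ]
top 0.29 36 A [-0.043  0.045] B [-0.098  0.032]
top 0.31 159 A [-0.053  0.049] B [-0.09   0.041]
top 0.33 1048 A [-0.058  0.059] B [-0.085  0.035]
top 0.35 1517 A [-0.054  0.058] B [-0.095  0.018]
```

```bash
python3 - <<'E'
from h import *
np.set_printoptions(precision=3,suppress=True)
T=np.array([.5411,-.0789,.2027]);u=np.array([.187,.982,0]);w=np.array([.982,-.187,0])
d=np.load('pics/side1.npy');W0=world('side',d);W=W0-T
A=W@u;B=W@w;Z=W[...,2]
m=(d>0)&(A<-0.005)&(A>-.13)&(abs(B)<.03)&(Z>-.03)
for z in np.arange(-.03,.14,.006):
    k=m&(Z>=z)&(Z<z+.006)
    if k.sum()>1: print(round(z,3),k.sum(),'A',A[k].min(),np.percentile(A[k],[10,90]))
d=np.load('pics/top0.npy');W0=world('top',d)
print(W0[172:245:24,278:292:2])
E
```

```text
-0.0 10 A -0.051843296025866396 [-0.052 -0.049]
0.006 12 A -0.0566202172666225 [-0.056 -0.046]
0.012 17 A -0.05820833727446446 [-0.057 -0.049]
0.018 16 A -0.06112982145635923 [-0.059 -0.05 ]
0.024 20 A -0.059442715483789654 [-0.058 -0.049]
0.03 6 A -0.057717840044657964 [-0.058 -0.049]
0.042 5 A -0.07333966010270311 [-0.073 -0.046]
0.048 36 A -0.07623768892272542 [-0.075 -0.051]
0.054 45 A -0.07643993793224355 [-0.075 -0.049]
0.06 20 A -0.07600856289570841 [-0.074 -0.038]
0.066 26 A -0.07570172756393737 [-0.073 -0.032]
0.072 35 A -0.07441220770819305 [-0.073 -0.03 ]
0.078 51 A -0.07343013834182913 [-0.072 -0.026]
0.084 46 A -0.07234794526896118 [-0.071 -0.021]
0.09 65 A -0.07261505587104343 [-0.07  -0.016]
0.096 67 A -0.07108747189271429 [-0.07  -0.033]
0.102 66 A -0.07107701875682255 [-0.067 -0.036]
0.108 19 A -0.041588656083931065 [-0.039 -0.036]
0.114 35 A -0.040710270916163305 [-0.039 -0.028]
0.12 59 A -0.03993514424440622 [-0.038 -0.027]
0.126 58 A -0.03951724113395343 [-0.038 -0.025]
0.132 58 A -0.03915142491333716 [-0.038 -0.027]
0.138 61 A -0.04098555917226277 [-0.038 -0.027]
[[[ 0.661 -0.091 -0.002]
  [ 0.661 -0.098  0.002]
  [ 0.66  -0.105  0.004]
  [ 0.66  -0.112  0.008]
  [ 0.66  -0.119  0.01 ]
  [ 0.66  -0.126  0.003]
  [ 0.66  -0.133  0.006]]

 [[ 0.575 -0.09  -0.003]
  [ 0.575 -0.096  0.004]
  [ 0.575 -0.104  0.   ]
  [ 0.575 -0.11   0.007]
  [ 0.575 -0.118  0.   ]
  [ 0.574 -0.124  0.01 ]
  [ 0.574 -0.132  0.007]]

 [[ 0.49  -0.088  0.   ]
  [ 0.49  -0.095  0.004]
  [ 0.49  -0.102  0.   ]
  [ 0.49  -0.109  0.007]
  [ 0.49  -0.116  0.007]
  [ 0.49  -0.123  0.004]
  [ 0.489 -0.13   0.005]]

 [[ 0.405 -0.087 -0.   ]
  [ 0.405 -0.094 -0.008]
  [ 0.405 -0.101  0.   ]
  [ 0.405 -0.108  0.001]
  [ 0.406 -0.115  0.005]
  [ 0.405 -0.122  0.004]
  [ 0.405 -0.129  0.002]]]
```

```bash
python3 -m pendant '1 0 40 0 0;1 0 80 0 0;1 0 120 0 0;1 0 150 0 0;1 0 170 0 0;1 0 177 0 0;1 0 177 0 0;1 -10 177 0 0;1 -20 177 0 0;1 -30 177 0 0;1 -36 177 0 0;1 -36 177 0 0;1 -36 177 0 0'; python3 - <<'E'
from h import *
a=shot('side','side2')[0];b=shot('top','top2')[0]
cv2.imwrite('pics/c2.png',np.hstack([cv2.resize(a[100:260,150:310,::-1],(400,400)),cv2.resize(b[120:280,170:330,::-1],(400,400))]))
E
```

```text
time: 3.38
position: [0.5485, -0.0428, 0.0265]
tcp_rot: [[-0.185, 0.002, 0.983], [-0.983, -0.001, -0.185], [0.001, -1.0, 0.002]]
ft_force: [1.0, 0.2, -0.2]
width: 0.996
```

View pics/c2.png

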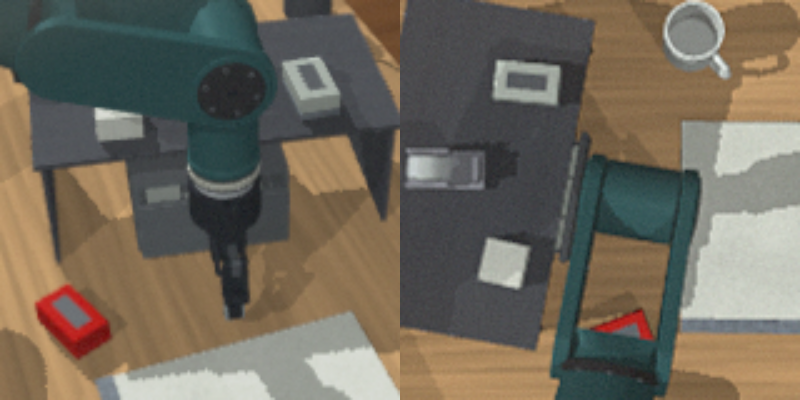

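The gripper stands low just before the panel, clear of the shelf, and the red block is untouched. Pressing in now.

```bash
python3 -m pendant '1 -3 0 0 0;1 -6 0 0 0;1 -9 0 0 0;1 -12 0 0 0;1 -12 0 0 0'; python3 - <<'E'
from h import *
d=shot('side','side3')[1]
W=world('side',d);u=np.array([.1847,.9828,0]);A=(W-np.array([.5634,.038,0]))@u;B=(W-np.array([.5634,.038,0]))@np.array([.9828,-.1847,0])
for f in('side0','side2','side3'):
    W=world('side',np.load(f'pics/{f}.npy'));Q=W-np.array([.5634,.038,0]);A=Q@u;B=Q@np.array([.9828,-.1847,0])
    m=(abs(A)<.03)&(abs(B)<.085)&(abs(B)>.045)&(W[...,2]>.015)&(W[...,2]<.08);print(f,m.sum(),np.median(A[m]))
E
```

```text
time: 3.9
position: [0.5504, -0.0317, 0.026]
tcp_rot: [[-0.186, 0.001, 0.983], [-0.983, -0.002, -0.186], [0.001, -1.0, 0.001]]
ft_force: [0.1, -1.9, 1.2]
width: 0.999
side0 457 -1.9618283257094654e-05
side2 432 -1.769251495081282e-05
side3 432 0.003464806741048281
```

```bash
python3 -m pendant '1 -2 0 0 0;1 -4 0 0 0;1 -6 0 0 0;1 -7 0 0 0;1 -7 0 0 0;1 -7 0 0 0;1 -7 0 0 0;1 -7 0 0 0'; python3 - <<'E'
from h import *
shot('side','side4')
u=np.array([.1847,.9828,0])
for f in('side4',):
    W=world('side',np.load(f'pics/{f}.npy'));Q=W-np.array([.5634,.038,0]);A=Q@u;B=Q@np.array([.9828,-.1847,0])
    m=(abs(A)<.03)&(abs(B)<.085)&(abs(B)>.045)&(W[...,2]>.015)&(W[...,2]<.08);print(f,m.sum(),np.median(A[m]))
E
```

```text
time: 4.62
position: [0.5517, -0.025, 0.026]
tcp_rot: [[-0.186, 0.001, 0.983], [-0.983, -0.002, -0.186], [0.001, -1.0, 0.001]]
ft_force: [-0.6, -2.9, 0.5]
width: 1.001
side4 427 0.010184700750714473
```

```bash
python3 -m pendant '1 5 0 0 0;1 15 0 0 0;1 30 0 0 0;1 45 0 0 0;1 60 0 0 0;1 75 0 0 0;1 90 0 0 0;1 105 0 0 0;1 120 0 0 0;1 130 0 0 0;1 135 0 0 0;1 135 0 0 0;1 135 -70 0 0;1 135 -140 0 0;1 135 -200 0 0;1 135 -230 0 0;1 135 -230 0 0;1 135 -230 0 0;1 135 -230 0 0;1 135 -230 0 0'; python3 - <<'E'
from h import *
np.set_printoptions(precision=4,suppress=True)
a,_,Ws=shot('side','side5')
for q in('drawer_front','tray'):
    for r in spotter.place_of('side',q): print(q,round(r['conf'],2),c2w('side',r['centre']))
b,_,Wt=shot('top','top5')
for q in('drawer_front','tray'):
    for r in spotter.place_of('top',q): print(q,round(r['conf'],2),c2w('top',r['centre']))
u=np.array([.1847,.9828,0]);
for n,W in(('s',Ws),('t',Wt)):
    Q=W-np.array([.5634,.038,0]);A=Q@u;B=Q@np.array([.9828,-.1847,0])
    m=(A<-.02)&(A>-.15)&(abs(B)<.085)&(W[...,2]>.015)&(W[...,2]<.08);print(n,m.sum(),np.percentile(A[m],[2,20,50]))
cv2.imwrite('pics/c5.png',np.hstack([cv2.resize(a[100:260,150:310,::-1],(400,400)),cv2.resize(b[120:280,170:330,::-1],(400,400))]))
E
```

```text
time: 6.33
position: [0.5273, -0.1567, 0.2585]
tcp_rot: [[-0.185, 0.005, 0.983], [-0.983, -0.003, -0.185], [0.002, -1.0, 0.006]]
ft_force: [-0.3, 0.1, -1.3]
width: 1.002
drawer_front 0.87 [ 0.5445 -0.0656  0.0444]
tray 0.96 [ 0.5549 -0.0103  0.0129]
drawer_front 0.64 [ 0.5421 -0.0673  0.0438]
tray 0.79 [ 0.5571 -0.0063  0.0143]
s 1101 [-0.1114 -0.1096 -0.1081]
t 727 [-0.0978 -0.083  -0.0593]
```

View pics/c5.png

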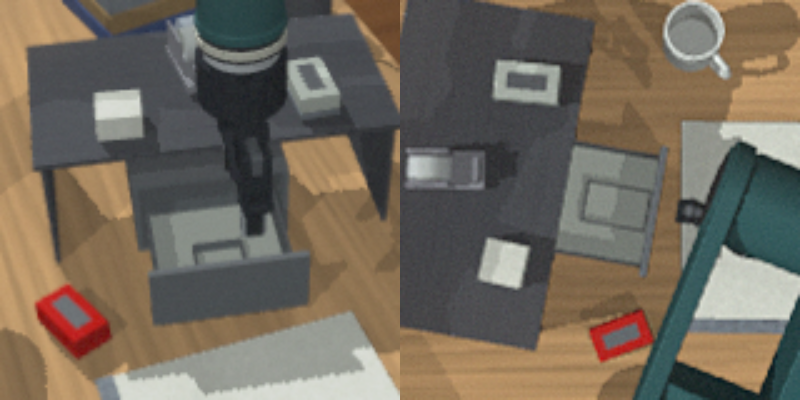

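```bash
python3 - <<'E'
from h import *
u=np.array([.1847,.9828,0]);w=np.array([.9828,-.1847,0])
o=[]
for n in('side','top'):
    im=cv2.imread(f'pics/{n}5.png');S=5
    C=np.array([.5542,-.0111,0])
    c=px(n,C+[0,0,.02])[0].astype(int)-48
    cr=cv2.resize(im[c[1]:c[1]+80,c[0]:c[0]+80],None,fx=S,fy=S,interpolation=2)
    for z,col,a,b in((.028,(0,0,255),.0425,.0265),(.016,(0,255,255),.0425,.0265)):
        P=np.array([C+[0,0,z]+u*i*a+w*j*b for i,j in((1,1),(1,-1),(-1,-1),(-1,1))])
        q=((px(n,P)-c+.5)*S).astype(int);cv2.polylines(cr,[q],True,col,1)
    o.append(cr)
cv2.imwrite('pics/c6.png',np.hstack(o))
E
```

```text
(no output)
```

View pics/c6.png

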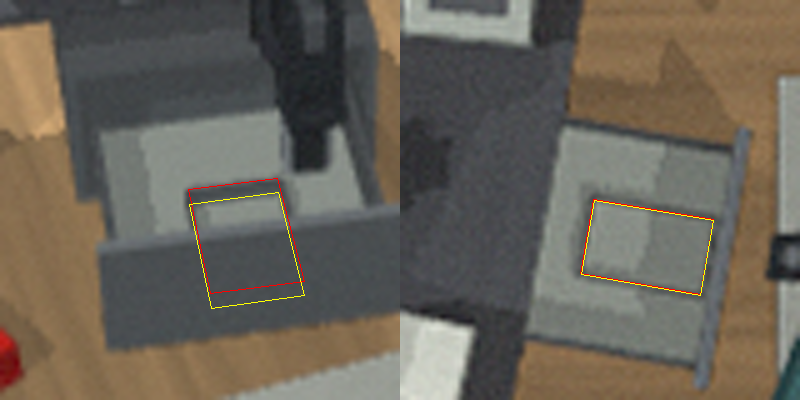

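Tray outline fits both pictures (top centre ~(0.554,-0.011)), so the drawer is fully out. Now to the eraser.

```bash
python3 -m pendant '1 -20 0 9 -7;1 -40 0 18 -14;1 -60 0 27 -21;1 -80 0 36 -28;1 -100 0 45 -35;1 -120 0 54 -42;1 -140 0 64 -49;1 -160 0 73 -56;1 -180 0 82 -63;1 -200 0 91 -70;1 -220 0 100 -77;1 -240 0 109 -84;1 -260 0 118 -91;1 -276 0 126 -95.2;1 -276 0 126 -95.2;1 -276 0 126 -95.2;1 -276 0 126 -95.2;1 -276 0 126 -95.2'; python3 - <<'E'
from h import *
s=sensors.observe();R=s['tcp_rot'];d=np.array([.702,.0915,.186])-s['position'];print(s['position'],R,np.round(R.T@d*1000,1),np.degrees(np.arctan2(R[1,0],R[0,0])),s['ft_force'])
E
```

```text
time: 8.13
position: [0.7004, 0.09, 0.2534]
tcp_rot: [[0.995, -0.003, 0.098], [-0.098, -0.0, 0.995], [-0.003, -1.0, -0.001]]
ft_force: [1.2, -0.1, 0.9]
width: 0.998
[0.70039445 0.08995729 0.25340505] [[ 9.95197114e-01 -3.40487795e-03  9.78320533e-02]
 [-9.78339577e-02 -3.96926964e-04  9.95202672e-01]
 [-3.34971146e-03 -9.99994125e-01 -7.28133255e-04]] [ 1.7 67.4  1.7] -5.614485319349286 [ 1.16485367 -0.12612463  0.91141724]
```

```bash
python3 -m pendant '1 1.5 30 1.5 0;1 1.5 55 1.5 0;1 1.5 66 1.5 0;1 1.5 71 1.5 0;1 1.5 71 1.5 0;1 1.5 71 1.5 0;-0.4 1.5 71 1.5 0;-1 1.5 71 1.5 0;-1 1.5 71 1.5 0;-1 1.5 71 1.5 0;-1 1.5 71 1.5 0;-1 1.5 71 1.5 0;-1 1.5 71 1.5 0;-1 1.5 71 1.5 0;-1 1.5 71 1.5 0;-1 1.5 71 1.5 0' 30; python3 - <<'E'
from h import *
a=shot('side','side7')[0]
cv2.imwrite('pics/c7.png',cv2.resize(a[70:210,200:340,::-1],(560,560),interpolation=2))
E
```

```text
time: 9.47
position: [0.7024, 0.0913, 0.1841]
tcp_rot: [[0.995, -0.0, 0.098], [-0.098, -0.0, 0.995], [-0.0, -1.0, -0.0]]
ft_force: [0.4, -0.1, 5.6]
width: 0.556
```

View pics/c7.png

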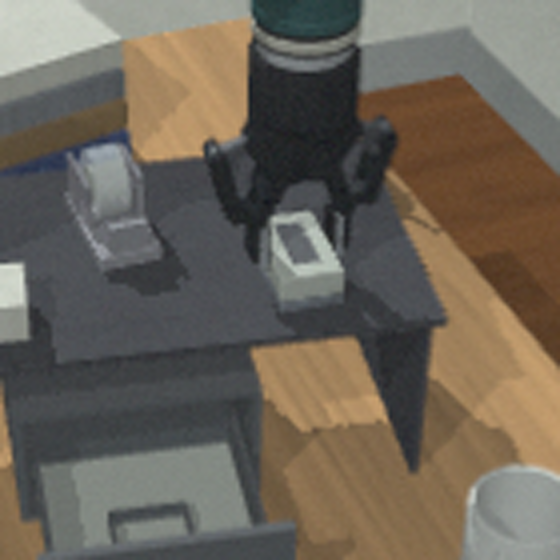

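```bash
python3 -m pendant '-1 0 -20 0 0;-1 0 -50 0 0;-1 0 -75 0 0;-1 0 -80 0 0;-1 0 -80 0 0;-1 0 -80 0 0'; python3 - <<'E'
from h import *
np.set_printoptions(precision=4,suppress=True)
a,_,W=shot('side','side8');b,_,Wt=shot('top','top8')
s=sensors.observe();T=s['position'];R=s['tcp_rot'];print(T,R,s['ft_force'],s['width'])
Q=(W-T)@R
m=(abs(Q[...,0])<.04)&(abs(Q[...,2])<.06)&(Q[...,1]>-.012)&(Q[...,1]<.03)&(a.min(2)>120)
print(m.sum(),Q[m].min(0),Q[m].max(0)); t=m&(Q[...,1]<.001)
P=Q[t];print('top',len(P));
c=np.median(P,0);A=np.c_[P[:,0],P[:,2],np.ones(len(P))];print(np.linalg.lstsq(A,P[:,1],rcond=None)[0],P.min(0),P.max(0))
cv2.imwrite('pics/c8.png',cv2.resize(a[50:190,200:340,::-1],(560,560),interpolation=2))
E
```

```text
time: 10.02
position: [0.7021, 0.0914, 0.2623]
tcp_rot: [[0.995, -0.003, 0.098], [-0.098, -0.0, 0.995], [-0.003, -1.0, -0.001]]
ft_force: [-0.6, -0.7, -1.8]
width: 0.553
[0.7016 0.0913 0.2605] [[ 0.9952 -0.0061  0.0978]
 [-0.0978 -0.0005  0.9952]
 [-0.006  -1.     -0.0011]] [-0.2837 -0.5209 -0.5712] 0.552515769209908
228 [-0.0236 -0.0079 -0.0438] [0.0233 0.0164 0.0388]
top 185
[-0.0165 -0.0246 -0.0046] [-0.0236 -0.0079 -0.0438] [0.0233 0.0009 0.0388]
```

View pics/c8.png

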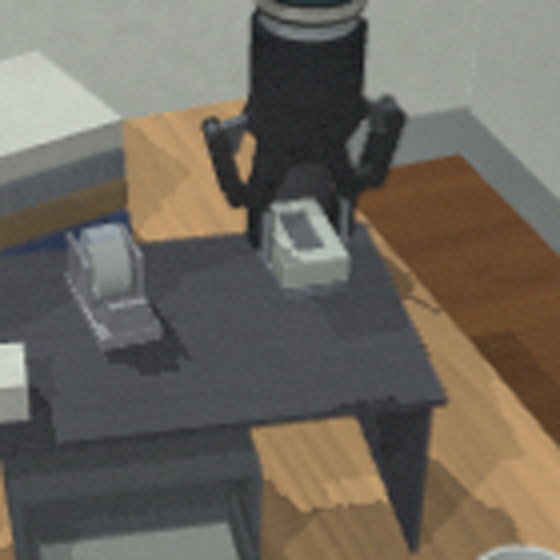

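```bash
python3 -m pendant '-1 -20 0 -17 1;-1 -45 0 -38 2;-1 -70 0 -60 3;-1 -95 0 -80 4;-1 -120 0 -101 5;-1 -137 0 -116 5;-1 -137 0 -116 5;-1 -137 0 -116 5;-1 -137 30 -116 5;-1 -137 60 -116 5;-1 -137 90 -116 5;-1 -137 120 -116 5;-1 -137 130 -116 5;-1 -137 130 -116 5;-1 -137 130 -116 5;-1 -137 130 -116 5'; cat > m.py <<'E'
from h import *
import sys
np.set_printoptions(precision=4,suppress=True)
k=sys.argv[1]
a,_,W=shot('side','side'+k);b,_,Wt=shot('top','top'+k)
s=sensors.observe();T=s['position'];R=s['tcp_rot'];print(T,s['ft_force'],s['width'],np.degrees(np.arctan2(R[1,0],R[0,0])))
print(R)
for n,im,W in(('side',a,W),('top',b,Wt)):
    Q=(W-T)@R
    m=(abs(Q[...,0])<.04)&(abs(Q[...,2])<.06)&(Q[...,1]>-.012)&(Q[...,1]<.004)&(im.min(2)>90)
    if m.sum()>20: print(n,m.sum(),Q[m].min(0),Q[m].max(0),(Q[m].min(0)+Q[m].max(0))/2)
    c=px(n,T)[0].astype(int)-50
    cv2.imwrite(f'pics/d{k}{n}.png',cv2.resize(im[c[1]:c[1]+100,c[0]:c[0]+100,::-1],(400,400),interpolation=2))
cv2.imwrite(f'pics/c{k}.png',np.hstack([cv2.imread(f'pics/d{k}{n}.png') for n in('side','top')]))
d=R.T@(np.array([.5542,-.0111,.042])-T)*1000;print('to go',d)
E
python3 m.py 9
```

```text
time: 11.45
position: [0.5548, -0.0107, 0.1335]
tcp_rot: [[0.983, -0.002, 0.184], [-0.184, -0.001, 0.983], [-0.002, -1.0, -0.001]]
ft_force: [0.6, -0.0, -0.3]
width: 0.549
[ 0.5548 -0.0109  0.1341] [-0.5823 -0.5475  0.1679] 0.5518824407341965 -10.600765516146856
[[ 0.9829 -0.0013  0.184 ]
 [-0.184  -0.0011  0.9829]
 [-0.0011 -1.     -0.0013]]
side 367 [-0.0285 -0.0113 -0.0432] [0.0287 0.0039 0.0402] [ 0.0001 -0.0037 -0.0015]
to go [-0.4956 92.1003 -0.2158]
```

View pics/c9.png

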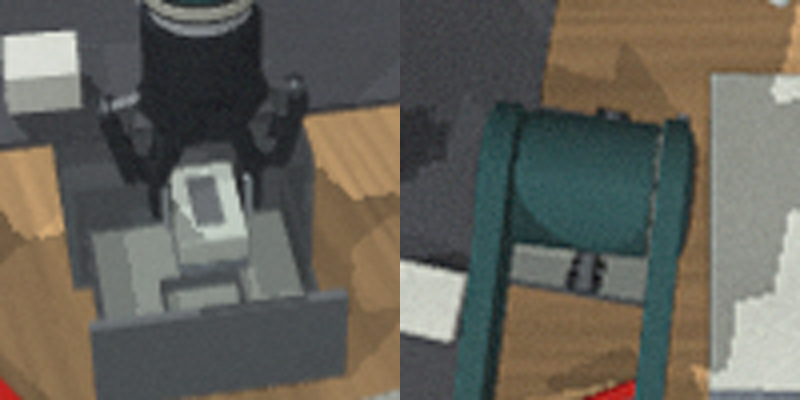

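```bash
python3 - <<'E'
from h import *
s=sensors.observe();T=s['position'];R=s['tcp_rot']
Q=(world('side',np.load('pics/side9.npy'))-T)@R
m=(abs(Q[...,0])<.02)&(Q[...,1]>.002)&(Q[...,1]<.02)&(abs(Q[...,2]+.042)<.012)
print(m.sum(),np.percentile(Q[m][:,2],[5,25,50,75,95]))
im=cv2.imread('pics/side9.png');t=(abs(Q[...,1]+.004)<.004)&(abs(Q[...,2]+.02)<.015)&(im.min(2)>110)&(abs(Q[...,0])<.028)
for z in np.arange(-.035,0,.007):
    k=t&(abs(Q[...,2]-z)<.0035);print(z,k.sum(),Q[k][:,0].min(),Q[k][:,0].max())
for n in('tray',):
  for r in spotter.place_of('side',n): print(c2w('side',r['centre']),r['conf'])
E
```

```text
72 [-0.04212073 -0.04036051 -0.03943029 -0.03842887 -0.03740125]
-0.035 11 -0.018599941929790188 0.01881039015060132
-0.028000000000000004 22 -0.02349082903200175 0.022531439510135608
-0.021000000000000005 27 -0.02411684451024882 0.023321809540426727
-0.014000000000000005 19 -0.021210070327243345 0.022777946719011833
-0.007000000000000006 12 -0.019711282244985234 0.02121929896460045
[ 0.55493153 -0.00771058  0.01243094] 0.89
```

```bash
python3 -m pendant '-1 -0.5 20 0 0;-1 -0.5 40 0 0;-1 -0.5 60 0 0;-1 -0.5 71 0 0;-1 -0.5 74 0 0;-1 -0.5 74 0 0;-1 -0.5 74 0 0'; python3 m.py 10
```

```text
time: 12.18
position: [0.5549, -0.011, 0.0612]
tcp_rot: [[0.983, 0.001, 0.184], [-0.184, -0.001, 0.983], [0.001, -1.0, -0.001]]
ft_force: [-0.4, -0.9, -1.1]
width: 0.551
[ 0.5552 -0.011   0.0617] [-0.7234 -0.1961 -0.2199] 0.5518632665728215 -10.605355931786917
[[ 0.9829  0.0016  0.184 ]
 [-0.184  -0.0014  0.9829]
 [ 0.0018 -1.     -0.0011]]
side 184 [-0.0291 -0.0101 -0.0291] [0.0276 0.0036 0.0423] [-0.0008 -0.0032  0.0066]
to go [-1.0277 19.6884 -0.2486]
```

View pics/c10.png

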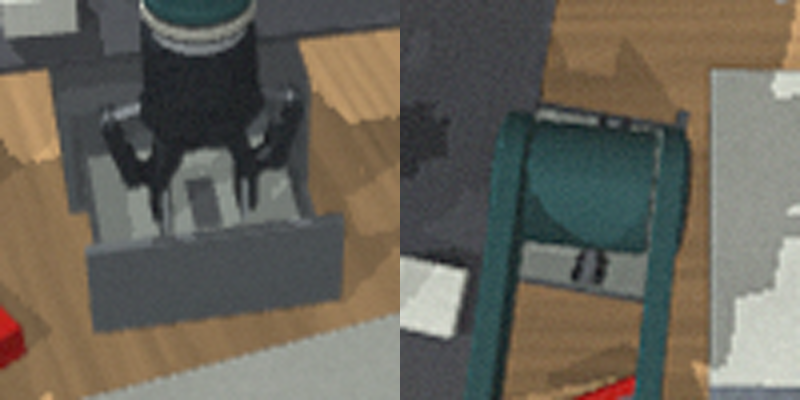

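Eraser sits above the tray, clear of the drawer front. Lowering gently in the remaining 18 mm and watching the force.

```bash
python3 -m pendant '-1 -0.8 4 0 0;-1 -0.8 8 0 0;-1 -0.8 11 0 0;-1 -0.8 11 0 0;-1 -0.8 11 0 0'; python3 -m pendant '-1 0 2 0 0;-1 0 4 0 0;-1 0 6 0 0;-1 0 6 0 0;-1 0 6 0 0'
```

```text
time: 12.7
position: [0.5541, -0.0109, 0.0502]
tcp_rot: [[0.983, 0.001, 0.184], [-0.184, -0.001, 0.983], [0.001, -1.0, -0.001]]
ft_force: [-0.9, -0.1, -1.8]
width: 0.551
time: 13.12
position: [0.5539, -0.0108, 0.044]
tcp_rot: [[0.983, 0.0, 0.184], [-0.184, -0.001, 0.983], [0.0, -1.0, -0.001]]
ft_force: [0.0, 0.2, -0.8]
width: 0.557
```

```bash
python3 -m pendant '-1 0 1 0 0;-1 0 2 0 0;-1 0 2 0 0;-1 0 2 0 0;0.3 0 2 0 0;0.7 0 2 0 0;0.7 0 2 0 0;0.7 0 2 0 0;0.7 0 2 0 0;0.7 0 -20 0 0;0.7 0 -50 0 0;0.7 0 -90 0 0;0.7 0 -130 0 0;1 0 -170 0 0;1 0 -210 0 0;1 0 -215 0 0;1 0 -215 0 0;1 0 -215 0 0'; python3 m.py 11
```

```text
time: 14.62
position: [0.5538, -0.0106, 0.2587]
tcp_rot: [[0.983, 0.0, 0.184], [-0.184, -0.001, 0.983], [0.001, -1.0, -0.001]]
ft_force: [-0.4, 0.4, -0.2]
width: 0.998
[ 0.553  -0.0105  0.2562] [-0.599  -0.9036 -0.7961] 1.0032032319181352 -10.612245110517124
[[ 0.9829 -0.0046  0.1842]
 [-0.1842 -0.0007  0.9829]
 [-0.0044 -1.     -0.0015]]
to go [  2.2914 214.1821  -0.0458]
```

```bash
python3 - <<'E'
from h import *
a=cv2.imread('pics/side11.png')[140:230,180:290]
cv2.imwrite('pics/c12.png',cv2.resize(a,None,fx=6,fy=6,interpolation=2))
E
```

```text
(no output)
```

View pics/c12.png

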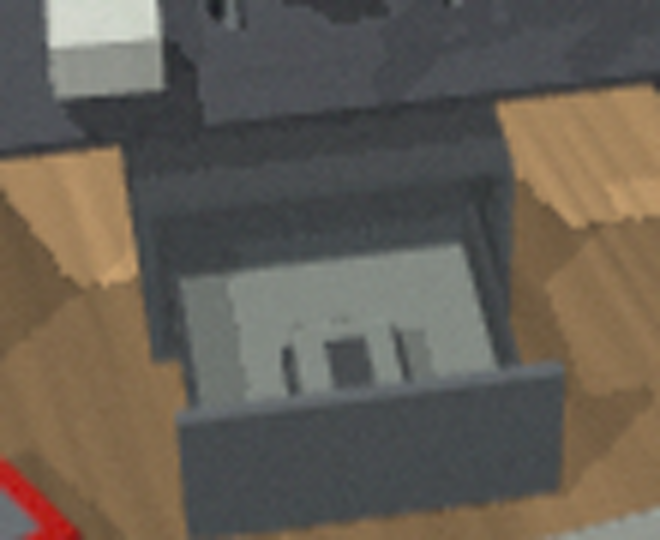

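```bash
python3 -m pendant '1 0 0 -20 7;1 0 0 -40 14;1 0 0 -60 21;1 0 0 -80 28;1 0 0 -100 35;1 0 0 -120 42;1 0 0 -140 49;1 0 0 -155 56;1 0 0 -164 63;1 0 0 -164 70;1 0 0 -164 77;1 0 0 -164 84;1 0 0 -164 90;1 0 0 -164 90;1 0 0 -164 90;1 0 0 -164 90'; python3 - <<'E'
from h import *
np.set_printoptions(precision=4,suppress=True)
u=np.array([.1847,.9828,0]);w=np.array([.9828,-.1847,0]);o=[]
for n in('side','top'):
    im,_,W=shot(n,n+'13');Q=W-np.array([.5542,-.0111,0]);A=Q@u;B=Q@w
    for B0,B1 in((-.02,-.01),(.01,.02)):
        for A0,A1 in((-.03,-.015),(0,.015),(.02,.035)):
            m=(A>A0)&(A<A1)&(B>B0)&(B<B1)&(W[...,2]<.1);print(n,A0,B0,m.sum(),np.median(W[m][:,2]) if m.sum() else '')
    m=(abs(B)<.06)&(A>-.09)&(A<-.04)&(W[...,2]>.015)&(W[...,2]<.08);print('face A rel tray',np.median(A[m]))
    c=px(n,[.5542,-.0111,.03])[0].astype(int)-40;o.append(cv2.resize(im[c[1]:c[1]+80,c[0]:c[0]+80,::-1],(400,400),interpolation=2))
cv2.imwrite('pics/c13.png',np.hstack(o));s=sensors.observe();print(s['position'],s['tcp_rot'][:,0])
E
```

```text
time: 16.05
position: [0.5223, -0.1714, 0.2549]
tcp_rot: [[-0.182, -0.007, 0.983], [-0.983, 0.0, -0.182], [0.001, -1.0, -0.007]]
ft_force: [0.0, -0.0, -0.2]
width: 0.999
side -0.03 -0.02 0 
side 0 -0.02 12 0.04364027462882743
side 0.02 -0.02 13 0.045161687085651374
side -0.03 0.01 0 
side 0 0.01 14 0.04465918232048226
side 0.02 0.01 10 0.043246204078276985
face A rel tray -0.058292744334035
top -0.03 -0.02 12 0.045545629977311416
top 0 -0.02 13 0.04567307611652333
top 0.02 -0.02 13 0.04529629030228991
top -0.03 0.01 13 0.04531969339073063
top 0 0.01 12 0.04601669108554596
top 0.02 0.01 13 0.0447537580861985
face A rel tray -0.04485648365831536
[ 0.5226 -0.1715  0.2557] [-0.1827 -0.9832  0.0012]
```

View pics/c13.png

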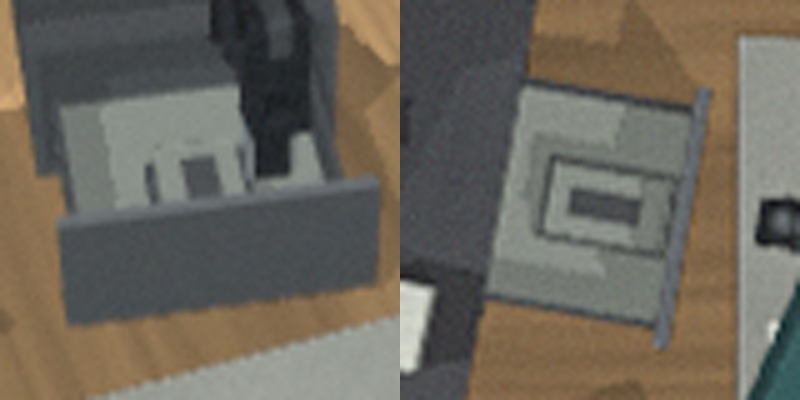

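Eraser lies flat: its top is 45-46 mm high everywhere, where 46 mm is expected. Now I'll go down in front and push the drawer shut.

```bash
python3 -m pendant '1 0 40 0 0;1 0 80 0 0;1 0 120 0 0;1 0 160 0 0;1 0 195 0 0;1 0 220 0 0;1 0 229 0 0;1 0 229 0 0;1 0 229 0 0;1 0 229 0 0'; python3 -m pendant '1 -10 0 0 0;1 -20 0 0 0;1 -28 0 0 0;1 -36 0 0 0;1 -44 0 0 0;1 -52 0 0 0;1 -60 0 0 0;1 -68 0 0 0;1 -76 0 0 0;1 -84 0 0 0;1 -92 0 0 0;1 -100 0 0 0;1 -108 0 0 0;1 -115 0 0 0;1 -120 0 0 0;1 -125 0 0 0;1 -130 0 0 0;1 -130 0 0 0;1 -130 0 0 0'; python3 - <<'E'
from h import *
s=sensors.observe();T=s['position'];R=s['tcp_rot'];print(np.round(R.T@(np.array([.5517,-.025,.026])-T)*1000,1))
shot('side','side14')
W=world('side',np.load('pics/side14.npy'));Q=W-np.array([.5634,.038,0]);A=Q@np.array([.1847,.9828,0]);B=Q@np.array([.9828,-.1847,0])
m=(abs(A)<.04)&(abs(B)<.085)&(abs(B)>.045)&(W[...,2]>.015)&(W[...,2]<.08);print(m.sum(),np.median(A[m]))
E
```

```text
time: 16.98
position: [0.5231, -0.1724, 0.0294]
tcp_rot: [[-0.182, -0.001, 0.983], [-0.983, -0.002, -0.182], [0.002, -1.0, -0.001]]
ft_force: [0.5, 0.1, 0.6]
width: 1.0
time: 18.57
position: [0.5466, -0.0441, 0.0289]
tcp_rot: [[-0.182, -0.002, 0.983], [-0.983, -0.002, -0.182], [0.002, -1.0, -0.002]]
ft_force: [-0.7, -2.5, 1.1]
width: 1.0
[-19.7   2.8   1.5]
436 -0.009439674053168891
```

```bash
python3 -m pendant '1 -3 1 0 0;1 -6 2 0 0;1 -9 2 0 0;1 -12 2 0 0;1 -15 2 0 0;1 -17 2 0 0;1 -19 2 0 0;1 -20 2 0 0;1 -20 2 0 0;1 -20 2 0 0;1 -20 2 0 0;1 -20 2 0 0;1 -20 2 0 0'; python3 - <<'E'
from h import *
shot('side','side15')
W=world('side',np.load('pics/side15.npy'));Q=W-np.array([.5634,.038,0]);A=Q@np.array([.1847,.9828,0]);B=Q@np.array([.9828,-.1847,0])
m=(abs(A)<.04)&(abs(B)<.085)&(abs(B)>.045)&(W[...,2]>.015)&(W[...,2]<.08);print(m.sum(),np.median(A[m]))
E
```

```text
time: 19.7
position: [0.5499, -0.0247, 0.0266]
tcp_rot: [[-0.182, -0.003, 0.983], [-0.983, -0.002, -0.182], [0.002, -1.0, -0.002]]
ft_force: [0.1, -1.5, -0.6]
width: 1.004
434 0.010261520536175888
```

Pressed 10.3 mm past shut and held. Backing off and watching the drawer.

```bash
python3 -m pendant '1 3 0 0 0;1 8 0 0 0;1 14 0 0 0;1 22 0 0 0;1 35 0 0 0;1 50 0 0 0;1 70 0 0 0;1 90 0 0 0;1 110 0 0 0;1 130 0 0 0;1 140 0 0 0;1 140 0 0 0;1 140 -60 0 0;1 140 -120 0 0;1 140 -180 0 0;1 140 -220 0 0;1 140 -220 0 0;1 140 -220 0 0'; python3 - <<'E'
from h import *
for n in('side','top'):
    im,_,W=shot(n,n+'16');Q=W-np.array([.5634,.038,0]);A=Q@np.array([.1847,.9828,0]);B=Q@np.array([.9828,-.1847,0])
    if n=='side':
        m=(abs(A)<.04)&(abs(B)<.085)&(W[...,2]>.015)&(W[...,2]<.08);print(m.sum(),np.median(A[m]))
    for q in('drawer_front','notes','tape','mug','stapler'):
        for r in spotter.place_of(n,q)[:1]: print(n,q,round(r['conf'],2),np.round(c2w(n,r['centre']),4))
a=cv2.imread('pics/side16.png');b=cv2.imread('pics/top16.png');cv2.imwrite('pics/c16.png',np.hstack([cv2.resize(a,(400,300)),cv2.resize(b,(400,300))]))
E
```

```text
time: 21.25
position: [0.5275, -0.162, 0.2559]
tcp_rot: [[-0.181, 0.011, 0.983], [-0.983, -0.006, -0.181], [0.004, -1.0, 0.012]]
ft_force: [0.6, -0.4, 1.0]
width: 0.997
744 0.00023009520870247217
side drawer_front 0.62 [0.5652 0.0387 0.043 ]
side notes 0.92 [0.4813 0.1231 0.1531]
side tape 0.82 [0.596  0.197  0.1562]
side mug 0.83 [ 0.7858 -0.1207 -0.0018]
side stapler 0.77 [ 0.6815 -0.3678 -0.0036]
top drawer_front 0.8 [0.5654 0.0381 0.0468]
top notes 0.81 [0.4808 0.1205 0.1565]
top tape 0.86 [0.5961 0.1978 0.1596]
top mug 0.76 [ 7.817e-01 -1.212e-01  7.000e-04]
top stapler 0.81 [ 0.6879 -0.3666  0.0011]
```

View pics/c16.png

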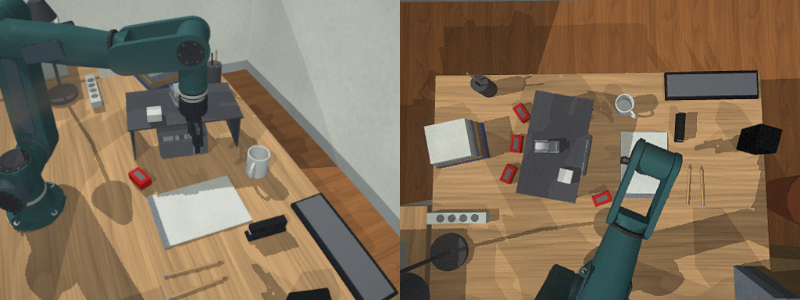

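Shut at 0.2 mm, with the other things where they were. One last wait to confirm it holds, then I hand in.

```bash
python3 -m pendant '1 0 0 0 0;1 0 0 0 0;1 0 0 0 0;1 0 0 0 0;1 0 0 0 0;1 0 0 0 0;1 0 0 0 0;1 0 0 0 0;1 0 0 0 0;1 0 0 0 0;1 0 0 0 0;1 0 0 0 0'; python3 - <<'E'
from h import *
from cell import close_job
im,_,W=shot('side','side17');Q=W-np.array([.5634,.038,0]);A=Q@np.array([.1847,.9828,0]);B=Q@np.array([.9828,-.1847,0])
m=(abs(A)<.04)&(abs(B)<.085)&(W[...,2]>.015)&(W[...,2]<.08);x=np.median(A[m]);print(m.sum(),x)
if abs(x)<.002: print(close_job())
E
```

```text
time: 22.85
position: [0.5248, -0.1619, 0.246]
tcp_rot: [[-0.182, -0.004, 0.983], [-0.983, -0.001, -0.182], [0.002, -1.0, -0.004]]
ft_force: [-0.6, -0.0, 0.5]
width: 0.999
739 0.00012862077047394866
the job is handed in; nothing more can be done
None
```

The eraser is in the drawer's tray and the drawer is latched shut. I handed the job in after about 23 s on the robot's clock, of the 67 s allowed.

- **Opening:** The moves offer no way to lean the tool. I pressed with the back of the opened, upright gripper held low, so its body stayed clear of the shelf edge. A 10.2 mm press made the drawer pop out, and I measured it about 108 mm out.
- **Eraser:** I picked the white block on the shelf, not the red look-alikes or the notes. After release its top measured 45–46 mm above the desk all over from the top camera, against 46 mm expected. The side camera read about 2 mm lower but just as level, so it is lying flat.
- **Closing:** I pressed the drawer 10.3 mm past shut, paused and backed off. It measured 0.2 mm from shut just after, and 0.1 mm more than a second later.
- **Other things:** The notes and tape dispenser read within about 4 mm of their first positions. The stapler read within about 4 mm on the side camera, taking its first position from a low-confidence reading there. I did not measure the mug and pencils beforehand, but they look unmoved in the pictures.

No check failed. The one disagreement was the network's tray position, which sat about 3 mm off the one I computed. I used mine because its outline matched both pictures.

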